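# Clear the way and move the drained build platform to the wash tray

### The job

Move the drained build platform from the drip bracket into the wash tray. First clear the way: lay the old print that was left in the wash tray in the tote, and stand the wash bottle that blocks the bracket upright on the rubber mat. Then lift the platform up and out of the fork towards the fork's open end, and set it down gently (no dropping), flat on the tray's floor; leave the jar, the cartridge and the beaker alone.

Things in the scene. Friction and masses are not known exactly. Their poses are not given: they have to be found in the camera images.
- bracket: Steel drip bracket, fixed (mm). Origin on the table below the fork's centre. Base plate 170x120x10, x -65 to 105. Column x 75 to 95, 60 wide, top z 135. Two round prongs 10 thick at y -20 and 20, level from the column to x -40 (z 110 to 120), free ends turned up to z 135. Fork opens to its own -x, roughly at the robot. The platform's plate is under the prongs: it cannot come straight up.
- platform: Build platform, loose, 0.3-0.5 kg (mm). Origin: centre of underside. Plate 120(x) x 100(y) x 14; neck 20 thick, z 14-70; head 60x60, z 70-80; grip bar 60(x) x 16(y), z 80-116. Hangs by its head on the prongs, underside 50 above the table, x axis as the bracket's: raise 20-40 (head over the turned-up ends, plate still under the prongs), draw along bracket -x at least 110 mm, then it is free.
- tray: Wash tray, fixed, steel, open box 160 (x) x 140 (y) x 60 mm high, walls and floor 5 mm (inside 150 x 130 mm). Origin at the centre of its underside, z up. The platform's plate goes in either way round, flat on the floor.
- tote: Tote, fixed, grey plastic, open box 150 (x) x 140 (y) x 50 mm high, walls and floor 5 mm. Origin at the centre of its underside, z up. Starts empty.
- mat: Black rubber mat, fixed, 160 (x) x 110 (y) x 3 mm thick, origin at the centre of its underside. The jar stands on its +x half, with the jar's centre 45 to 55 mm from the mat's centre; the -x half is free.
- old_print: Old print, loose, black plastic, about 80 g. Foot 80 (x) x 56 (y) x 8 mm with four bosses up to z 13; along its middle a web 80 mm long in x, 14 mm thick in y, up to z 42, to grip it by. Origin at the centre of its underside, z up. Starts flat on the wash tray's floor, at any yaw.
- bottle: White wash bottle, closed, loose, 0.15-0.3 kg, 150 mm high. Body 56 mm in diameter up to z 90, shoulder up to z 108, grey cap 28 mm in diameter from z 114 to 150. Origin at the centre of its underside, z up. Starts standing on the table in front of the open end of the bracket's fork.
- jar: Bystander: amber jar 56 mm in diameter, 130 mm high, standing on the mat's +x half. Origin at the centre of its underside. Leave it alone.
- cartridge: Bystander: grey resin cartridge, upright box 50 x 80 mm (x, y), 150 mm high, beyond the work. Origin at the centre of its underside. Leave it alone.
- beaker: Bystander: clear beaker 72 mm in diameter, 100 mm high, beyond the work. Origin at the centre of its underside. Leave it alone.

How it is judged:
By the outcome, as a careful person would: the job done as asked, in the order asked, and still so for the second after the job is handed in, with the robot touching nothing.
It also fails if it takes over 72 s, if anything falls off the work surface, if the arm or the gripper's body presses on something with over 40 N, if the wrist force passes 120 N, or if a joint passes its speed limit or range.

### The arm

A 6-joint arm with a two-finger parallel gripper is mounted at the origin on the work surface. World frame = base frame: x ahead of the robot, y to its left, z up, the work surface at z = 0. Lengths are in mm, angles in rad, forces in N, time in s.
With the tool pointing down it reaches from about 350 to 850 mm from the base axis. Payload 8.1 kg.
Tool frame: the origin (TCP) lies at the very end of the fingers, on their centre line; the grasp point (between the pads) lies 19 mm behind it; z points along the fingers, y is the line along which they close (so a half turn about z gives the same grasp; the last joint's range is limited). The gripper opens to 93 mm and grips with 3 to 60 N. Pads are 15 mm wide; open, the fingers measure 128 mm over their backs; the gripper's body (75 mm by 188 mm) begins 65 mm behind the grasp point.
Start: joints at [1.201, 0.13, 1.488, -0, 1.523, -0.085], TCP at [168.557, 575.842, 218.635] pointing down, gripper open.
Joint ranges: [-2.96, 2.96], [-0.89, 2.26], [0.02, 2.5], [-1.34, 4.48], [0, 2.73], [-2.66, 2.66]. Speed limits (rad/s): [2.39, 2.39, 2.79, 3.14, 3.14, 3.14].

### API

Orientations are given as a rotation vector (axis times angle).
In Python, from rig import r gives the robot as it stands. The module is installed in compiled form; this text tells all that it offers.
- The arm moves only by the shell command python3 -m inch 'ROWS'. ROWS is a JSON object of lists of equal length, an entry for each row: "hand": the finger opening in mm, from 0 to 93; "slide": the shift along the tool's x, y, z in mm, a list of three; "rot": the turn, a rotation vector about the tool's x, y, z in rad, a list of three. In form: {"hand": [hand, ...], "slide": [[dx, dy, dz], ...], "rot": [[ax, ay, az], ...]}. A call has 1 to 5 rows; each row shifts and turns the commanded pose from where the row before left it, along the tool's axes as they then stand; what a row does not reach is not made up. A row lasts 1/12 s, in which the tool goes at most 41.7 mm and 7.16 degrees, less where a joint would pass 70% of its speed; a pose out of reach is approached as far as the arm can. A call with a gripper value outside its range is refused whole. The fingers move at their own pace and stop on an object; the grip force is fixed at half the most. Time passes only in rows, so rows that do not move let the fingers close. It gives the time, the measured TCP pose, the force, the opening and the grip force at its end, in the units of the state.
- r.sense(): the state, without advancing time (a new reading comes with each control period).
- r.capture(name): name is "side" or "top" or "wrist"; returns a dict with "frame" (384x512x3 uint8, blue, green, red), "vfov" (degrees; the focal length in pixels is half the picture's height over the tangent of half this angle, whatever the lens; pixels are square), "cx", "cy" (the principal point, pixels), "R" (3x3) and "t" (3): a world point X has camera coordinates R X + t; the wrist camera has in their place "hand_eye" (4x4, takes a point from camera to tool coordinates, whose origin is the TCP and whose axes are the flange's). Camera axes: x right, y down, z forward; pixel columns grow to the right and rows downward; lengths in mm; the calibration is good to about 2 mm. A picture is of the moment at which its call begins: read the wrist's pose just before it. There is no depth.
- r.job_done(): hands the job in; it is judged then, once.
The state is a dict: "t": time; "joints": joint angles; "dq": joint speeds; "joint_torque": joint torques, N m; "eef_pos": TCP position; "ee_rot": TCP orientation; "contact_force": force on the tool from outside, world axes, zero at the start; "wrist_torque": the same for the moment, N m; "finger_gap": finger opening in mm; "finger_force": force on a finger pad.
Only numpy, scipy, OpenCV 4.12 (cv2) and the standard library are available. Lean on these libraries where they do the work, as an engineer would, in place of code of your own. Each camera call takes 0.05 s, during which the arm holds its last target. There are 200 camera calls.

## Working session

There is one attempt and no reset: what is moved stays moved. The work goes in short steps, Python scripts to look and compute and a shell command to move; the robot and the scene stay as the last step left them, time stands still between calls to the robot, and variables do not carry over. Pictures are saved under pics/ and viewed, at most 10 in all, crops included, and the job is handed in when it is done.

```bash
mkdir -p pics; ls; python3 - <<'E'
from rig import r
import cv2,numpy as np
np.set_printoptions(precision=4,suppress=True)
s=r.sense();print(s['t'],s['eef_pos'],s['ee_rot'],s['finger_gap'])
for n in('side','top','wrist'):
    c=r.capture(n);cv2.imwrite(f'pics/{n}0.png',c['frame'])
    print(n,{k:v for k,v in c.items() if k!='frame'})
E
```

```text
pics
0.0 [168.3592 575.3329 217.6278] [-0.4458 -3.1094  0.0026] 93.21290326282534
side {'vfov': 52.44863555971051, 'cx': 261.14777511111936, 'cy': 191.71355161432945, 'R': array([[ 0.6812, -0.7319, -0.0196],
       [-0.5599, -0.5035, -0.658 ],
       [ 0.4718,  0.4592, -0.7527]]), 't': array([-412.3956,  367.0399,  885.8546])}
top {'vfov': 50.66708798153314, 'cx': 251.936895904372, 'cy': 189.05415610966787, 'R': array([[-0.1348, -0.9909, -0.0039],
       [-0.967 ,  0.1324, -0.2179],
       [ 0.2164, -0.0256, -0.976 ]]), 't': array([ 70.9236, 590.6185, 857.7977])}
wrist {'vfov': 64.24086027551259, 'cx': 257.2265699608215, 'cy': 192.51281717346794, 'hand_eye': array([[   0.0009,   -0.9535,   -0.3012,   85.1792],
       [   1.    ,    0.0009,   -0.0002,   -0.5097],
       [   0.0005,   -0.3012,    0.9535, -166.1369],
       [   0.    ,    0.    ,    0.    ,    1.    ]])}
```

View pics/top0.png

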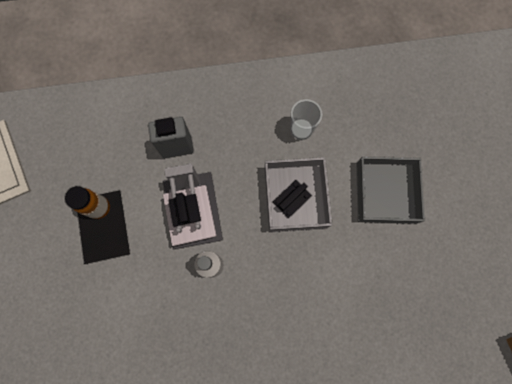

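View pics/side0.png

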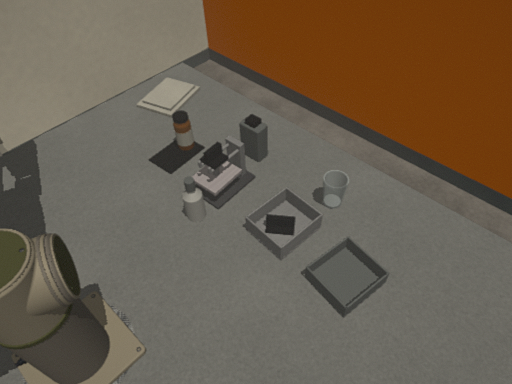

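Top: the tray is at about (297,194) with the print at (292,199). The tote is at (391,190), the mat at (104,227) with the jar at (85,200), the bracket and platform at (188,210), and the bottle cap at about (204,264). Next I'll enlarge crops to get the corners.

```bash
cat > h.py <<'E'
from rig import r
import cv2,numpy as np
from scipy.spatial.transform import Rotation as Ro
np.set_printoptions(precision=1,suppress=True)
def cast(c,px,z,pose=None):
    """pixels -> world points on the plane at height z"""
    f=192/np.tan(np.radians(c['vfov']/2)); px=np.atleast_2d(np.float64(px))
    d=np.c_[(px[:,0]-c['cx'])/f,(px[:,1]-c['cy'])/f,np.ones(len(px))]
    if 'R' in c: o=-c['R'].T@c['t']; d=d@c['R']
    else:
        H=c['hand_eye'];T=Ro.from_rotvec(pose['ee_rot']).as_matrix()
        o=T@H[:3,3]+pose['eef_pos']; d=d@(T@H[:3,:3]).T
    return o+d*((z-o[2])/d[:,2])[:,None]
def proj(c,X):
    f=192/np.tan(np.radians(c['vfov']/2)); p=np.atleast_2d(X)@c['R'].T+c['t']
    return np.c_[f*p[:,0]/p[:,2]+c['cx'],f*p[:,1]/p[:,2]+c['cy']]
E
python3 - <<'E'
import cv2,numpy as np
g=cv2.imread('pics/top0.png')
def crop(x0,y0,x1,y1,k,n):
    a=cv2.resize(g[y0:y1,x0:x1],None,fx=k,fy=k,interpolation=cv2.INTER_CUBIC)
    a=(255*(a/255)**.5).astype('u1')
    for x in range(x0,x1,20): cv2.putText(a,str(x),((x-x0)*k,10),0,.35,(0,255,255));cv2.line(a,((x-x0)*k,12),((x-x0)*k,18),(0,255,255))
    for y in range(y0,y1,20): cv2.putText(a,str(y),(0,(y-y0)*k+4),0,.35,(0,255,255));
    cv2.imwrite(n,a)
crop(60,140,260,290,4,'pics/c1.png'); crop(250,140,440,250,4,'pics/c2.png')
E
```

```text
(no output)
```

View pics/c1.png

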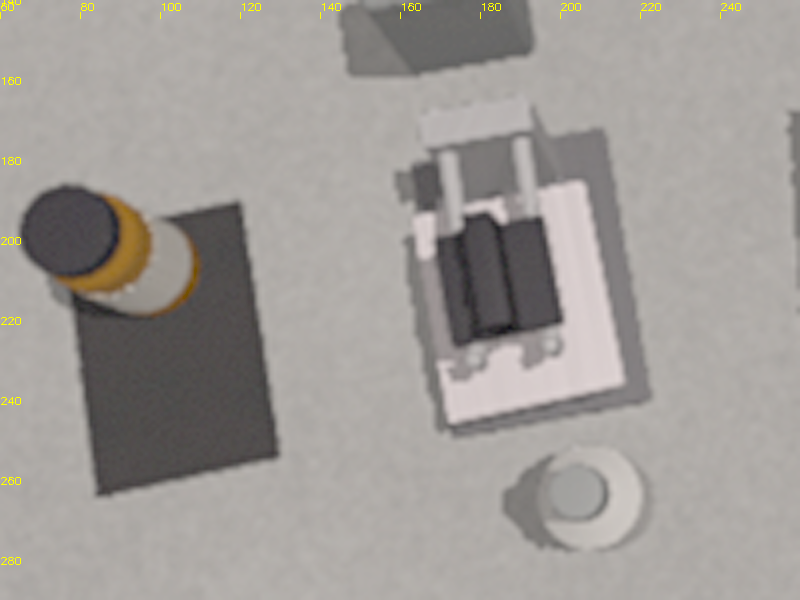

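View pics/c2.png

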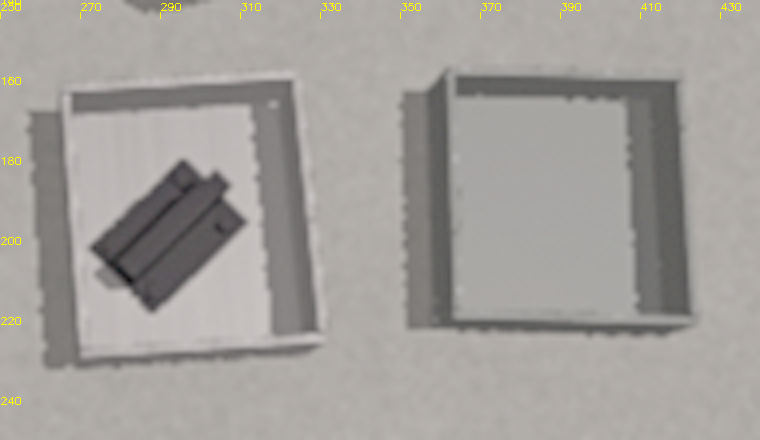

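The crops show the mat corners, bottle cap (203,263), grip bar (182,208), bracket base, tray and tote rims, and the print's web centred at (293,196). I'll convert these to world positions.

```bash
cat > m.py <<'E'
from h import *
c=r.capture('top')
A=lambda p:(np.float64(p)+.5)/4-.5
q=lambda n,p,z,o:(lambda P:(print(n,P[:,:2].tolist() and np.round(P[:,:2],1).tolist(),'mean',P.mean(0)[:2],'edges',np.linalg.norm(np.diff(np.r_[P,P[:1]],axis=0),axis=1),'dir',np.degrees(np.arctan2(*(P[1]-P[0])[[1,0]]))),P)[1])(cast(c,A(p)+o,z))
a=(60,140);b=(250,140)
q('mat',[(98,495),(278,456),(240,203)],3,a)
q('jar',[(71,230)],130,a)
q('cap',[(574,492)],150,a)
q('bar',[(485,335),(462,215),(492,212),(513,330)],166,a)
q('head',[(460,345),(437,236),(543,216),(562,323)],130,a)
q('base',[(650,400),(605,129)],10,a)
q('tray',[(80,358),(65,92),(294,79),(321,341)],60,b)
q('tote',[(452,322),(448,72),(680,82),(692,320)],50,b)
q('web',[(126,272),(222,180)],47,b)
# side view cross check
s=r.capture('side')
for n,X in(('cap',cast(c,A((574,492))+a,150)),('bar',cast(c,A((488,273))+a,166)),('traycorner',cast(c,A((80,358))+b,60)),('totecorner',cast(c,A((452,322))+b,50))):print(n,proj(s,X))
E
python3 m.py
```

```text
mat [[485.2, 402.1], [493.5, 296.0], [649.0, 308.4]] mean [542.6 335.5] edges [106.4 156.  188.7] dir -85.50333811715203Traceback (most recent call last):
  File "m.py", line 7, in <module>
    q('jar',[(71,230)],130,a)
    ~^^^^^^^^^^^^^^^^^^^^^^^^
  File "m.py", line 4, in <lambda>
    q=lambda n,p,z,o:(lambda P:(print(n,P[:,:2].tolist() and np.round(P[:,:2],1).tolist(),'mean',P.mean(0)[:2],'edges',np.linalg.norm(np.diff(np.r_[P,P[:1]],axis=0),axis=1),'dir',np.degrees(np.arctan2(*(P[1]-P[0])[[1,0]]))),P)[1])(cast(c,A(p)+o,z))
                     ~~~~~~~~~~~~~~~~~~~~~~~~~~~~~~~~~~~~~~~~~~~~~~~~~~~~~~~~~~~~~~~~~~~~~~~~~~~~~~~~~~~~~~~~~~~~~~~~~~~~~~~~~~~~~~~~~~~~~~~~~~~~~~~~~~~~~~~~~~~~~~~~~~~~~~~~~~~~~~~~~~~~~~~~~~~~~~~~~~~~~~~~~~~~~~~~~~~~~~~~~~~~~~~~~^^^^^^^^^^^^^^^^^^
  File "m.py", line 4, in <lambda>
    q=lambda n,p,z,o:(lambda P:(print(n,P[:,:2].tolist() and np.round(P[:,:2],1).tolist(),'mean',P.mean(0)[:2],'edges',np.linalg.norm(np.diff(np.r_[P,P[:1]],axis=0),axis=1),'dir',np.degrees(np.arctan2(*(P[1]-P[0])[[1,0]]))),P)[1])(cast(c,A(p)+o,z))
                                                                                                                                                                                                           ~^^^
IndexError: index 1 is out of bounds for axis 0 with size 1
```

```bash
python3 - <<'E'
s=open('m.py').read()
i=s.index('q=lambda');j=s.index("a=(60")
s=s[:i]+'''def q(n,p,z,o):
    P=cast(c,A(p)+o,z)[:,:2]; e=np.diff(np.r_[P,P[:1]],axis=0)
    print(n,'mean',P.mean(0),'edges',np.linalg.norm(e,axis=1),'dir',np.degrees(np.arctan2(e[:,1],e[:,0])),'P',P.ravel() if len(P)<4 else '')
'''+s[j:]
open('m.py','w').write(s)
E
python3 m.py
```

```text
mat mean [542.6 335.5] edges [106.4 156.  188.7] dir [-85.5   4.6 150.2] P [485.2 402.1 493.5 296.  649.  308.4]
jar mean [613.  358.8] edges [0.] dir [0.] P [613.  358.8]
cap mean [441.  108.7] edges [0.] dir [0.] P [441.  108.7]
bar mean [553.5 137.8] edges [62.5 15.2 61.3 14. ] dir [   5.1  -91.9 -175.8   92.5] P 
head mean [556.  137.2] edges [59.4 56.5 58.  53.8] dir [   6.4  -86.8 -176.2   94.5] P 
base mean [579.5  78.6] edges [167.5 167.5] dir [   2.6 -177.4] P [495.8  74.8 663.2  82.4]
tray mean [ 571.9 -110.5] edges [155.  133.4 153.3 135.6] dir [ -5.1 -94.4 175.7  86.3] P 
tote mean [ 554.8 -329.9] edges [148.3 135.8 140.9 136.3] dir [ -10.2 -100.4  169.9   82.7] P 
web mean [ 569.5 -102.3] edges [78.4 78.4] dir [-54. 126.] P [ 546.4  -70.6  592.5 -134.1]
cap [[187.6 179.1]]
bar [[211.  148.1]]
traycorner [[244.  216.1]]
totecorner [[303.4 266. ]]
```

Heights and sizes agree to within about 3%, which looks like mild lens distortion. I'll refine with the wrist camera, starting with a move to hover over the print.

```bash
cat >> h.py <<'E'
def go(x,y,z,yaw=None):
    """remaining shift in tool axes and turn about tool z (yaw: world direction of tool y, deg, mod 180)"""
    s=r.sense();T=Ro.from_rotvec(s['ee_rot']).as_matrix()
    d=T.T@(np.array([x,y,z])-s['eef_pos']); n=np.linalg.norm(d)
    cur=np.degrees(np.arctan2(T[1,1],T[0,1]))
    a=0 if yaw is None else -((yaw-cur+90)%180-90)
    print('t %.2f'%s['t'],'pos',s['eef_pos'],'yaw %.1f'%cur,'tilt',np.round(T[:2,2],3),'gap %.1f F %.1f'%(s['finger_gap'],s['finger_force']),'cf',s['contact_force'])
    print('  shift',d,'rows@38 %.1f'%(n/38),'turn %.3f rad (%.1f deg)'%(np.radians(a),a),'q6 %.2f'%s['joints'][5])
def snap(n,name,gamma=.5,k=1.5):
    s=r.sense();c=r.capture(n);cv2.imwrite('pics/'+name+'_raw.png',c['frame'])
    a=cv2.resize(c['frame'],None,fx=k,fy=k,interpolation=cv2.INTER_CUBIC);a=(255*(a/255)**gamma).astype('u1');cv2.imwrite('pics/'+name+'.png',a)
    import pickle;pickle.dump((s,c),open('pics/'+name+'.pkl','wb'))
E
R='{"hand":[93,93,93,93,93],"slide":[[-26.1,-24.4,0],[-26.1,-24.4,0],[-26.1,-24.4,0],[-26.1,-24.4,0],[-26.1,-24.4,0]],"rot":[[0,0,0],[0,0,0],[0,0,0],[0,0,0],[0,0,0]]}'; unset R
python3 -m inch '{"hand":[93,93,93,93,93],"slide":[[-26.1,-24.4,0],[-26.1,-24.4,0],[-26.1,-24.4,0],[-26.1,-24.4,0],[-26.1,-24.4,0]],"rot":[[0,0,0],[0,0,0],[0,0,0],[0,0,0],[0,0,0]]}'
python3 -c "
from h import *;go(569.5,-102,150,36)"
```

```text
t: 0.72
eef_pos: [259.9, 420.7, 218.5]
ee_rot: [0.445, 3.11, 0.0]
contact_force: [0.4, -0.2, 0.3]
finger_gap: 92.8
finger_force: 0.0
t 0.72 pos [259.9 420.7 218.5] yaw 73.7 tilt [0. 0.] gap 92.8 F 0.0 cf [ 0.4 -0.2  0.3]
  shift [-443.7 -414.9   68.6] rows@38 16.1 turn 0.658 rad (37.7 deg) q6 -0.37
```

```bash
python3 -m inch '{"hand":[50,50,50,50,50],"slide":[[-28,-26,0],[-28,-26,0],[-28,-26,0],[-28,-26,0],[-28,-26,0]],"rot":[[0,0,0],[0,0,0],[0,0,0],[0,0,0],[0,0,0]]}' >/dev/null
python3 -m inch '{"hand":[50,50,50,50,50],"slide":[[-28,-26,0],[-28,-26,0],[-28,-26,0],[-28,-26,0],[-28,-26,0]],"rot":[[0,0,0],[0,0,0],[0,0,0],[0,0,0],[0,0,0]]}' >/dev/null
python3 -m inch '{"hand":[50,50,50,50,50],"slide":[[-28,-26,0],[-28,-26,0],[-28,-26,0],[-28,-26,0],[-28,-26,0]],"rot":[[0,0,0],[0,0,0],[0,0,0],[0,0,0],[0,0,0]]}'
python3 -m inch '{"hand":[50,50,50,50,50],"slide":[[0,0,13],[0,0,13],[0,0,13],[0,0,13],[0,0,13]],"rot":[[0,0,0.12],[0,0,0.12],[0,0,0.12],[0,0,0.12],[0,0,0.12]]}'
python3 -c "
from h import *;go(569.5,-102,150,36)
snap('wrist','w1')"
```

```text
t: 1.97
eef_pos: [553.7, -72.1, 218.6]
ee_rot: [0.446, 3.109, 0.0]
contact_force: [0.4, 0.8, -0.7]
finger_gap: 50.2
finger_force: 0.0
t: 2.38
eef_pos: [553.0, -70.4, 152.9]
ee_rot: [-1.354, -2.835, 0.0]
contact_force: [-0.4, -0.3, 0.4]
finger_gap: 50.0
finger_force: 0.0
t 2.38 pos [553.  -70.4 152.9] yaw 38.9 tilt [-0.  0.] gap 50.0 F 0.0 cf [-0.4 -0.3  0.4]
  shift [-34.9  -7.    2.9] rows@38 0.9 turn 0.051 rad (2.9 deg) q6 -0.90
```

View pics/w1.png

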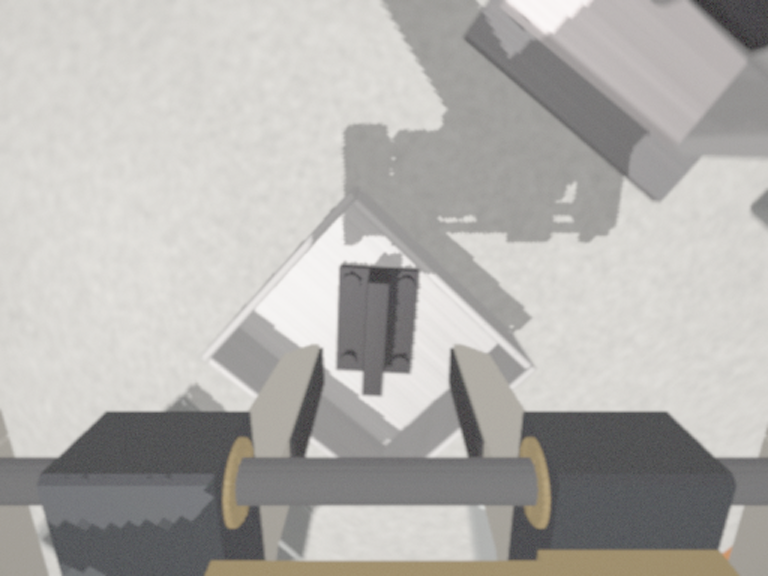

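Wrist view at the hover: the web top runs from about (378,282) to (373,395) in the 1.5x picture. The tray rim corners are at (207,358), (355,193) and (532,368).

```bash
python3 - <<'E'
from h import *;import pickle
s,c=pickle.load(open('pics/w1.pkl','rb'))
K=lambda p:(np.float64(p)+.5)/1.5-.5
w=cast(c,K([(378.5,282),(373.5,395)]),47,s);print('web',w,w.mean(0),np.linalg.norm(w[1]-w[0]),np.degrees(np.arctan2(*(w[1]-w[0])[[1,0]])))
t=cast(c,K([(207,358),(355,193),(532,368)]),60,s);print('tray',t,np.linalg.norm(np.diff(t,axis=0),axis=1),(t[0]+t[2])/2,np.degrees(np.arctan2(*(t[1]-t[0])[[1,0]])),np.degrees(np.arctan2(*(t[2]-t[1])[[1,0]])))
m=w.mean(0);a=np.degrees(np.arctan2(*(w[1]-w[0])[[1,0]]))
go(m[0],m[1],80,a+90)
E
```

```text
web [[ 546.6  -71.4   47. ]
 [ 593.4 -135.3   47. ]] [ 570.  -103.3   47. ] 79.23017371351767 -53.72467424644584
tray [[ 492.2 -173.9   60. ]
 [ 501.9  -36.2   60. ]
 [ 654.2  -51.6   60. ]] [138.  153.1] [ 573.2 -112.7   60. ] 85.99597401128975 -5.787546087029321
t 2.43 pos [551.4 -70.  149.8] yaw 38.4 tilt [-0.  0.] gap 50.2 F 0.0 cf [-1.3  0.2 -1.6]
  shift [-37.9  -6.   69.7] rows@38 2.1 turn 0.037 rad (2.1 deg) q6 -0.89
```

```bash
python3 -m inch '{"hand":[50,50,50,50],"slide":[[-19,-3,10],[-19,-3,20],[0,0,20],[0,0,19]],"rot":[[0,0,0.037],[0,0,0],[0,0,0],[0,0,0]]}'
python3 -c "
from h import *;go(570,-103.3,21,36.3)"
```

```text
t: 2.77
eef_pos: [572.4, -104.7, 84.4]
ee_rot: [1.394, 2.814, 0.0]
contact_force: [0.1, 0.9, -0.3]
finger_gap: 50.0
finger_force: 0.0
t 2.77 pos [ 572.4 -104.7   84.4] yaw 37.3 tilt [ 0. -0.] gap 50.0 F 0.0 cf [ 0.1  0.9 -0.3]
  shift [ 2.7 -1.1 63.4] rows@38 1.7 turn 0.018 rad (1.0 deg) q6 -0.92
```

```bash
python3 -m inch '{"hand":[50,50,50,50,50],"slide":[[1,-1,15],[0,0,15],[0,0,15],[0,0,10],[0,0,0]],"rot":[[0,0,0],[0,0,0],[0,0,0],[0,0,0],[0,0,0]]}'
python3 -m inch '{"hand":[50],"slide":[[0,0,0]],"rot":[[0,0,0]]}' >/dev/null
python3 -c "
from h import *;go(570,-103.3,21,36.3)"
```

```text
t: 3.18
eef_pos: [568.6, -103.1, 27.3]
ee_rot: [-1.393, -2.812, 0.001]
contact_force: [0.2, -0.2, -0.5]
finger_gap: 49.7
finger_force: 0.0
t 3.27 pos [ 570.2 -103.5   29.6] yaw 37.3 tilt [-0.  0.] gap 49.8 F 0.0 cf [ 0.2 -0.2  0.1]
  shift [ 0.2 -0.   8.6] rows@38 0.2 turn 0.017 rad (1.0 deg) q6 -0.92
```

```bash
python3 -m inch '{"hand":[50,0,0,0,0],"slide":[[0,0,6],[0,0,0],[0,0,0],[0,0,0],[0,0,0]],"rot":[[0,0,0.017],[0,0,0],[0,0,0],[0,0,0],[0,0,0]]}'
python3 -m inch '{"hand":[0,0,0],"slide":[[0,0,0],[0,0,0],[0,0,0]],"rot":[[0,0,0],[0,0,0],[0,0,0]]}'
```

```text
t: 3.68
eef_pos: [570.8, -103.7, 24.2]
ee_rot: [1.42, 2.801, 0.0]
contact_force: [0.3, -0.4, 0.0]
finger_gap: 28.1
finger_force: 0.0
t: 3.93
eef_pos: [570.6, -103.6, 23.9]
ee_rot: [1.421, 2.802, 0.0]
contact_force: [0.1, 0.2, 1.3]
finger_gap: 13.7
finger_force: 30.0
```

```bash
python3 -m inch '{"hand":[0,0,0,0,0],"slide":[[0,0,-10],[0,0,-25],[0,0,-30],[0,0,-30],[0,0,-20]],"rot":[[0,0,0],[0,0,0],[0,0,0],[0,0,0],[0,0,0]]}'
python3 -c "
from h import *;go(555,-333,140,36.3)"
```

```text
t: 4.35
eef_pos: [571.4, -103.8, 142.6]
ee_rot: [1.42, 2.799, 0.001]
contact_force: [0.7, -1.1, 0.2]
finger_gap: 13.7
finger_force: 30.0
t 4.35 pos [ 571.4 -103.8  142.6] yaw 36.2 tilt [ 0. -0.] gap 13.7 F 30.0 cf [ 0.7 -1.1  0.2]
  shift [-175.2 -148.6    2.7] rows@38 6.0 turn -0.002 rad (-0.1 deg) q6 -0.90
```

```bash
python3 -m inch '{"hand":[0,0,0,0,0],"slide":[[-18,-15,0],[-29,-24,0],[-29,-24,0],[-29,-25,0],[-29,-25,0]],"rot":[[0,0,0],[0,0,0],[0,0,0],[0,0,0],[0,0,0]]}'
python3 -m inch '{"hand":[0,0,0,0],"slide":[[-24,-20,0],[-17,-15,0],[0,0,0],[0,0,0]],"rot":[[0,0,0],[0,0,0],[0,0,0],[0,0,0]]}'
python3 -c "
from h import *;go(555,-333,140,36.3);snap('wrist','w2')"
```

```text
t: 4.77
eef_pos: [558.2, -279.9, 139.6]
ee_rot: [1.42, 2.802, -0.0]
contact_force: [0.5, 0.1, -1.0]
finger_gap: 14.0
finger_force: 30.0
t: 5.1
eef_pos: [553.9, -333.3, 138.9]
ee_rot: [-1.424, -2.8, -0.0]
contact_force: [-0.1, 0.9, -0.7]
finger_gap: 13.7
finger_force: 30.0
t 5.10 pos [ 553.9 -333.3  138.9] yaw 36.1 tilt [-0.  0.] gap 13.7 F 30.0 cf [-0.1  0.9 -0.7]
  shift [-0.4  1.1 -1.1] rows@38 0.0 turn -0.004 rad (-0.2 deg) q6 -1.25
```

View pics/w2.png

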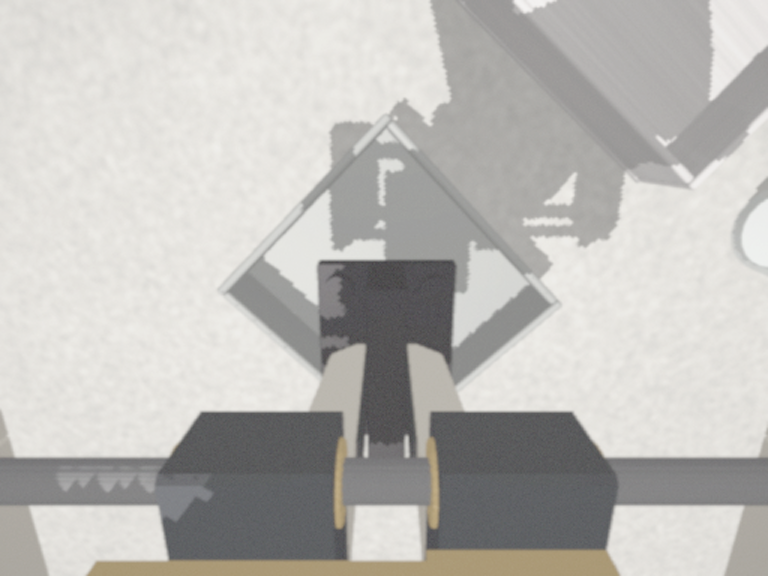

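The print is held above the tote. The tote rim corners are at (222,292), (388,114) and (560,303).

```bash
python3 - <<'E'
from h import *;import pickle
s,c=pickle.load(open('pics/w2.pkl','rb'))
K=lambda p:(np.float64(p)+.5)/1.5-.5
t=cast(c,K([(222,292),(388,114),(560,303)]),50,s);m=(t[0]+t[2])/2;print(t,np.linalg.norm(np.diff(t,axis=0),axis=1),m)
go(m[0],m[1],28,None)
E
```

```text
[[ 474.4 -388.6   50. ]
 [ 495.3 -252.8   50. ]
 [ 638.6 -277.2   50. ]] [137.4 145.4] [ 556.5 -332.9   50. ]
t 5.15 pos [ 554.2 -332.1  138.9] yaw 36.2 tilt [-0.  0.] gap 13.7 F 30.0 cf [-0.8  0.2 -0.3]
  shift [ -2.    1.3 110.9] rows@38 2.9 turn 0.000 rad (0.0 deg) q6 -1.25
```

```bash
python3 -m inch '{"hand":[0,0,0,0,0],"slide":[[-2,1,22],[0,0,28],[0,0,28],[0,0,18],[0,0,8]],"rot":[[0,0,0],[0,0,0],[0,0,0],[0,0,0],[0,0,0]]}'
python3 -m inch '{"hand":[0,0,0,0,0],"slide":[[0,0,3],[0,0,2],[0,0,2],[0,0,1],[0,0,0]],"rot":[[0,0,0],[0,0,0],[0,0,0],[0,0,0],[0,0,0]]}'
python3 -c "
from h import *;go(556.5,-333,24,None)"
```

```text
t: 5.57
eef_pos: [554.7, -329.9, 31.0]
ee_rot: [-1.416, -2.798, -0.002]
contact_force: [-1.2, 0.1, -0.9]
finger_gap: 13.4
finger_force: 30.0
t: 5.98
eef_pos: [557.2, -333.6, 27.9]
ee_rot: [1.42, 2.8, -0.0]
contact_force: [0.9, 0.0, -1.0]
finger_gap: 13.6
finger_force: 30.0
t 5.98 pos [ 557.2 -333.6   27.9] yaw 36.2 tilt [ 0. -0.] gap 13.6 F 30.0 cf [ 0.9  0.  -1. ]
  shift [ 0.9 -0.2  3.9] rows@38 0.1 turn 0.000 rad (0.0 deg) q6 -1.25
```

```bash
python3 -m inch '{"hand":[0,0,0,0,0],"slide":[[0,0,1.5],[0,0,1.5],[0,0,1],[0,0,0],[0,0,0]],"rot":[[0,0,0],[0,0,0],[0,0,0],[0,0,0],[0,0,0]]}'
python3 -c "
from h import *;go(556.5,-333,24,None)"
```

```text
t: 6.4
eef_pos: [556.8, -333.6, 23.9]
ee_rot: [1.421, 2.801, -0.0]
contact_force: [-2.5, 2.1, 6.4]
finger_gap: 14.0
finger_force: 30.0
t 6.40 pos [ 556.8 -333.6   23.9] yaw 36.2 tilt [ 0. -0.] gap 14.0 F 30.0 cf [-2.5  2.1  6.4]
  shift [ 0.7  0.1 -0.1] rows@38 0.0 turn 0.000 rad (0.0 deg) q6 -1.25
```

```bash
python3 -m inch '{"hand":[50,50,50,50,50],"slide":[[0,0,0],[0,0,0],[0,0,0],[0,0,-10],[0,0,-30]],"rot":[[0,0,0],[0,0,0],[0,0,0],[0,0,0],[0,0,0]]}'
python3 -m inch '{"hand":[50,50,50,50,50],"slide":[[0,0,-38],[0,0,-38],[0,0,-38],[0,0,-38],[0,0,-15]],"rot":[[0,0,0],[0,0,0],[0,0,0],[0,0,0],[0,0,0]]}'
python3 -m inch '{"hand":[70,70,70,70,70],"slide":[[0,0,0],[0,0,0],[0,0,0],[0,0,0],[0,0,0]],"rot":[[0,0,-0.12],[0,0,-0.12],[0,0,-0.12],[0,0,-0.12],[0,0,-0.12]]}'
python3 -m inch '{"hand":[70,70,70,70,70],"slide":[[0,0,0],[0,0,0],[0,0,0],[0,0,0],[0,0,0]],"rot":[[0,0,-0.12],[0,0,-0.12],[0,0,-0.12],[0,0,-0.06],[0,0,0]]}'
python3 -c "
from h import *;go(432,105,225,94.6)"
```

```text
t: 6.82
eef_pos: [553.0, -330.8, 57.7]
ee_rot: [-1.417, -2.793, -0.002]
contact_force: [0.5, 0.7, 0.1]
finger_gap: 42.7
finger_force: 0.0
t: 7.23
eef_pos: [558.2, -334.5, 237.9]
ee_rot: [1.417, 2.794, -0.002]
contact_force: [1.4, -0.4, 1.5]
finger_gap: 49.8
finger_force: 0.0
t: 7.65
eef_pos: [556.3, -333.2, 230.4]
ee_rot: [0.52, 3.098, -0.0]
contact_force: [-0.3, 0.1, -0.7]
finger_gap: 69.8
finger_force: 0.0
t: 8.07
eef_pos: [556.4, -333.2, 230.3]
ee_rot: [-0.132, 3.138, -0.0]
contact_force: [-0.7, -0.4, 0.2]
finger_gap: 70.1
finger_force: 0.0
t 8.07 pos [ 556.4 -333.2  230.3] yaw 94.8 tilt [ 0. -0.] gap 70.1 F 0.0 cf [-0.7 -0.4  0.2]
  shift [ 87.1 447.1   5.2] rows@38 12.0 turn 0.004 rad (0.2 deg) q6 -2.27
```

```bash
python3 -m inch '{"hand":[70,70,70,70,70],"slide":[[4,20,0],[7,36,0],[7,36,0],[7,36,0],[7,36,0]],"rot":[[0,0,0],[0,0,0],[0,0,0],[0,0,0],[0,0,0]]}' | grep pos
python3 -m inch '{"hand":[70,70,70,70,70],"slide":[[7,36,0],[7,36,0],[7,36,0],[7,36,0],[7,36,0]],"rot":[[0,0,0],[0,0,0],[0,0,0],[0,0,0],[0,0,0]]}' | grep pos
python3 -m inch '{"hand":[70,70,70,70,70],"slide":[[7,36,0],[7,36,0],[6,30,0],[0,0,0],[0,0,0]],"rot":[[0,0,0],[0,0,0],[0,0,0],[0,0,0],[0,0,0]]}'
python3 -c "
from h import *;go(432,105,225,94.6);snap('wrist','w3')
snap('top','t3')"
```

```text
eef_pos: [510.4, -171.0, 229.9]
eef_pos: [460.9, 5.7, 230.3]
t: 9.32
eef_pos: [433.2, 105.5, 230.2]
ee_rot: [-0.13, 3.138, -0.0]
contact_force: [-1.0, -0.5, -0.2]
finger_gap: 69.9
finger_force: 0.0
t 9.32 pos [433.2 105.5 230.2] yaw 94.7 tilt [ 0. -0.] gap 69.9 F 0.0 cf [-1.  -0.5 -0.2]
  shift [ 1.2 -0.4  5.2] rows@38 0.1 turn 0.002 rad (0.1 deg) q6 -1.53
```

View pics/w3.png

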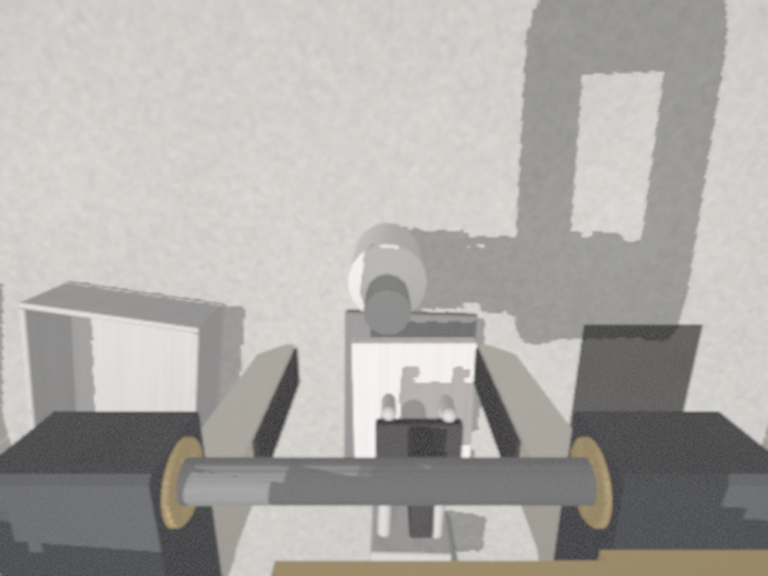

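The cap top is at (387,312) in the 1.5x picture. Also visible are the prong tips (388,400) and (447,400), the bar's near end (427,428), the mat's near corners (583,325) and (702,325), and the base's near edge (346,311) to (476,315).

```bash
python3 - <<'E'
from h import *;import pickle
s,c=pickle.load(open('pics/w3.pkl','rb'))
K=lambda p:(np.float64(p)+.5)/1.5-.5
def q(n,p,z):
    P=cast(c,K(p),z,s);e=P[-1]-P[0];print(n,P[:,:2].tolist() and P.round(1).tolist(),np.linalg.norm(e),np.degrees(np.arctan2(e[1],e[0])))
    return P
b=q('cap',[(387,312)],150)[0]
q('prongs',[(388,400),(447,400)],135)
q('barend',[(427,428)],166)
q('mat',[(583,325),(702,325)],3)
q('base',[(346,311),(476,315)],10)
q('tray',[(21,305),(200,331)],60)
go(b[0],b[1],118,None)
E
```

```text
cap [[439.5, 106.3, 150.0]] 0.0 0.0
prongs [[505.5, 112.5, 135.0], [502.3, 150.6, 135.0]] 38.172260126366886 94.8011452407839
barend [[503.3, 135.0, 166.0]] 0.0 0.0
mat [[491.7, 292.3, 3.0], [482.5, 401.5, 3.0]] 109.67631924785427 94.7955072875735
base [[493.6, 74.1, 10.0], [487.6, 190.9, 10.0]] 116.87788333614918 92.91584271991505
tray [[490.9, -174.9, 60.0], [501.2, -37.0, 60.0]] 138.31967348977994 85.70782429230293
t 9.42 pos [433.7 103.7 230. ] yaw 94.6 tilt [ 0. -0.] gap 70.1 F 0.0 cf [ 0.8 -0.5  0.3]
  shift [ -5.8   2.1 112. ] rows@38 3.0 turn 0.000 rad (0.0 deg) q6 -1.53
```

```bash
python3 -m inch '{"hand":[70,70,70,70,70],"slide":[[-6,2.5,15],[0,0,28],[0,0,28],[0,0,25],[0,0,13]],"rot":[[0,0,0],[0,0,0],[0,0,0],[0,0,0],[0,0,0]]}'|grep -A2 pos
python3 -m inch '{"hand":[60,40,20,0,0],"slide":[[0,0,0],[0,0,0],[0,0,0],[0,0,0],[0,0,0]],"rot":[[0,0,0],[0,0,0],[0,0,0],[0,0,0],[0,0,0]]}'
python3 -m inch '{"hand":[0,0,0],"slide":[[0,0,0],[0,0,0],[0,0,0]],"rot":[[0,0,0],[0,0,0],[0,0,0]]}'
```

```text
eef_pos: [437.9, 105.4, 117.3]
ee_rot: [0.122, -3.135, 0.001]
contact_force: [-0.3, -0.5, -0.0]
t: 10.25
eef_pos: [440.4, 107.1, 122.2]
ee_rot: [-0.127, 3.136, 0.0]
contact_force: [0.0, 0.9, -0.5]
finger_gap: 40.9
finger_force: 0.0
t: 10.5
eef_pos: [439.8, 107.2, 121.3]
ee_rot: [-0.128, 3.138, -0.0]
contact_force: [0.6, -0.6, 3.2]
finger_gap: 27.9
finger_force: 30.0
```

```bash
python3 -m inch '{"hand":[0,0,0,0,0],"slide":[[0,0,-8],[0,0,-15],[0,0,-15],[0,0,-12],[0,0,0]],"rot":[[0,0,0],[0,0,0],[0,0,0],[0,0,0],[0,0,0]]}'
python3 -m inch '{"hand":[0,0,0,0,0],"slide":[[0,12,0],[0,25,0],[0,30,0],[0,30,0],[-5,28,0]],"rot":[[0,0,0],[0,0,0],[0,0,0],[0,0,0],[0,0,0]]}'
python3 -c "
from h import *;go(525,350,171,94.8)"
```

```text
t: 10.92
eef_pos: [440.8, 107.5, 173.7]
ee_rot: [-0.128, 3.135, 0.001]
contact_force: [0.3, 0.7, -2.1]
finger_gap: 27.8
finger_force: 30.0
t: 11.33
eef_pos: [433.0, 233.5, 169.9]
ee_rot: [0.127, -3.138, 0.0]
contact_force: [0.7, -0.9, -2.3]
finger_gap: 27.5
finger_force: 30.0
t 11.33 pos [433.  233.5 169.9] yaw 94.6 tilt [-0. -0.] gap 27.5 F 30.0 cf [ 0.7 -0.9 -2.3]
  shift [-101.1  108.7   -1.2] rows@38 3.9 turn -0.003 rad (-0.2 deg) q6 -1.26
```

```bash
python3 -m inch '{"hand":[0,0,0,0,0],"slide":[[-20,24,0],[-22,24,0],[-22,24,0],[-22,20,0],[-15,12,0]],"rot":[[0,0,0],[0,0,0],[0,0,0],[0,0,0],[0,0,0]]}' >/dev/null
python3 -m inch '{"hand":[0,0,0],"slide":[[0,0,0],[0,0,0],[0,0,0]],"rot":[[0,0,0],[0,0,0],[0,0,0]]}'
python3 -c "
from h import *;go(525,350,125,94.8)"
```

```text
t: 12.0
eef_pos: [525.6, 343.5, 169.6]
ee_rot: [0.128, -3.137, 0.002]
contact_force: [-0.3, 0.3, -2.5]
finger_gap: 27.9
finger_force: 30.0
t 12.00 pos [525.6 343.5 169.6] yaw 94.7 tilt [-0. -0.] gap 27.9 F 30.0 cf [-0.3  0.3 -2.5]
  shift [-0.   6.5 44.6] rows@38 1.2 turn -0.003 rad (-0.1 deg) q6 -1.15
```

```bash
python3 -m inch '{"hand":[0,0,0,0,0],"slide":[[0,6.5,10],[0,0,15],[0,0,10],[0,0,3],[0,0,2]],"rot":[[0,0,0],[0,0,0],[0,0,0],[0,0,0],[0,0,0]]}'
python3 -m inch '{"hand":[0,0,0,0,0],"slide":[[0,0,1.5],[0,0,1.5],[0,0,1],[0,0,0],[0,0,0]],"rot":[[0,0,0],[0,0,0],[0,0,0],[0,0,0],[0,0,0]]}'
```

```text
t: 12.42
eef_pos: [524.8, 349.9, 129.2]
ee_rot: [0.127, -3.137, 0.002]
contact_force: [0.3, 0.7, -2.5]
finger_gap: 27.3
finger_force: 30.0
t: 12.83
eef_pos: [526.1, 350.6, 127.0]
ee_rot: [-0.127, 3.138, 0.0]
contact_force: [0.6, -0.3, -2.1]
finger_gap: 27.4
finger_force: 30.0
```

```bash
python3 -m inch '{"hand":[0,0,0,0],"slide":[[0,0,1],[0,0,1],[0,0,0],[0,0,0]],"rot":[[0,0,0],[0,0,0],[0,0,0],[0,0,0]]}'
```

```text
t: 13.17
eef_pos: [525.8, 350.5, 124.5]
ee_rot: [0.127, -3.139, 0.0]
contact_force: [0.8, -0.5, -1.9]
finger_gap: 27.4
finger_force: 30.0
```

```bash
python3 -m inch '{"hand":[0,0,0,0],"slide":[[0,0,0.7],[0,0,0.6],[0,0,0],[0,0,0]],"rot":[[0,0,0],[0,0,0],[0,0,0],[0,0,0]]}'
```

```text
t: 13.5
eef_pos: [526.3, 350.7, 124.4]
ee_rot: [-0.128, 3.138, 0.001]
contact_force: [-1.4, -0.6, 6.1]
finger_gap: 27.6
finger_force: 30.0
```

```bash
python3 -m inch '{"hand":[75,75,75,75,75],"slide":[[0,0,0],[0,0,0],[0,0,0],[0,0,0],[0,0,0]],"rot":[[0,0,0],[0,0,0],[0,0,0],[0,0,0],[0,0,0]]}'|tail -2
python3 -m inch '{"hand":[75,75,75,75,75],"slide":[[0,0,-10],[0,0,-25],[0,0,-35],[0,0,-35],[0,0,-30]],"rot":[[0,0,0],[0,0,0],[0,0,0],[0,0,0],[0,0,0]]}'
python3 -c "
from h import *;go(565,137,258,94.8)"
```

```text
finger_gap: 56.0
finger_force: 0.0
t: 14.33
eef_pos: [525.9, 350.6, 261.6]
ee_rot: [-0.127, 3.138, 0.001]
contact_force: [-0.1, 0.0, 0.5]
finger_gap: 74.9
finger_force: 0.0
t 14.33 pos [525.9 350.6 261.6] yaw 94.7 tilt [0. 0.] gap 74.9 F 0.0 cf [-0.1  0.   0.5]
  shift [ -21.6 -216.1    3.5] rows@38 5.7 turn -0.003 rad (-0.1 deg) q6 -1.15
```

```bash
python3 -m inch '{"hand":[75,75,75,75,75],"slide":[[-3,-22,0],[-4,-36,0],[-4,-36,0],[-4,-36,0],[-4,-36,0]],"rot":[[0,0,0],[0,0,0],[0,0,0],[0,0,0],[0,0,0]]}'>/dev/null
python3 -m inch '{"hand":[75,75,75,75,75],"slide":[[-2,-30,0],[0,-20,0],[0,0,0],[0,0,0],[0,0,0]],"rot":[[0,0,0],[0,0,0],[0,0,0],[0,0,0],[0,0,0]]}'
python3 -c "
from h import *;go(565,137,258,94.8);snap('wrist','w4');snap('top','t4')
w=cv2.imread('pics/w4.png');t=cv2.imread('pics/t4.png')
cv2.imwrite('pics/m4.png',np.hstack([cv2.resize(w[100:500,180:580],(400,400)),cv2.resize(t[210:450,60:300],(400,400))]))"
```

```text
t: 15.17
eef_pos: [564.3, 137.6, 258.9]
ee_rot: [-0.127, 3.139, 0.001]
contact_force: [0.6, 0.0, -0.2]
finger_gap: 75.1
finger_force: 0.0
t 15.17 pos [564.3 137.6 258.9] yaw 94.6 tilt [0. 0.] gap 75.1 F 0.0 cf [ 0.6  0.  -0.2]
  shift [-0.7 -0.6  0.9] rows@38 0.0 turn -0.003 rad (-0.2 deg) q6 -1.50
```

View pics/m4.png

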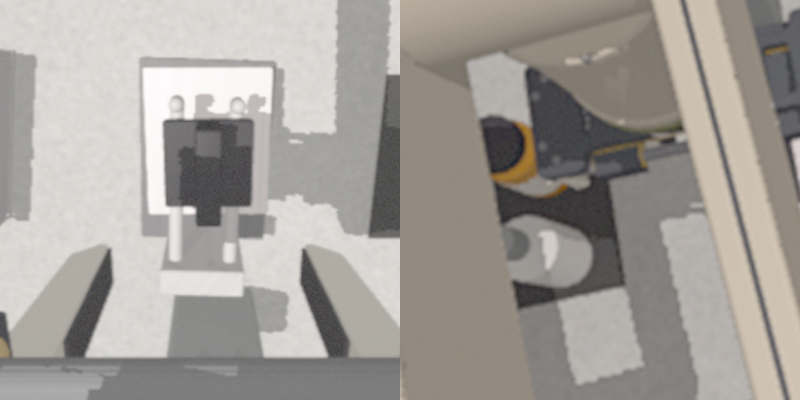

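Right: the bottle stands upright on the mat. Left: the bar's top face runs from (388,257) to (388.5,326) in the 1.5x picture. The head spans (344..432, 220..306), and the prong tips are at (356,203) and (417,203).

```bash
python3 - <<'E'
from h import *;import pickle
s,c=pickle.load(open('pics/w4.pkl','rb'))
K=lambda p:(np.float64(p)+.5)/1.5-.5
def q(n,p,z):
    P=cast(c,K(p),z,s);e=P[-1]-P[0];print(n,P[:,:2].round(1).tolist(),'mean',P.mean(0),np.linalg.norm(e),np.degrees(np.arctan2(e[1],e[0])))
    return P.mean(0)
b=q('bar',[(388,257),(388.5,326)],166)
q('barw',[(375,290),(401,290)],166)
q('head',[(344,220),(432,220)],130);q('headL',[(344,220),(345,306)],130)
q('prongs',[(356,203),(417,203)],135)
q('base',[(320,161),(454,164)],10)
q('column far/near top',[(342,368),(423,370)],135)
go(b[0],b[1],136,None)
E
```

```text
bar [[541.4, 136.6], [584.2, 140.5]] mean [562.8 138.5 166. ] 43.02493493022942 5.171644764237856
barw [[562.0, 130.6], [560.7, 145.9]] mean [561.4 138.3 166. ] 15.405674236315587 94.69157735527335
head [[528.0, 107.2], [523.3, 163.7]] mean [525.6 135.4 130. ] 56.65378544590244 94.69335463602295
headL [[528.0, 107.2], [586.6, 111.1]] mean [557.3 109.1 130. ] 58.764606392870625 3.775183920446777
prongs [[515.9, 114.5], [512.8, 152.6]] mean [514.3 133.5 135. ] 38.17847151489827 94.6937618177547
base [[498.1, 74.1], [491.0, 190.9]] mean [494.5 132.5  10. ] 116.96502526464513 93.45747113361926
column far/near top [[631.0, 111.8], [627.9, 168.6]] mean [629.5 140.2 135. ] 56.855270504972 93.11923391718004
t 15.27 pos [564.1 138.2 258.6] yaw 94.7 tilt [0. 0.] gap 75.2 F 0.0 cf [-0.3 -0.2 -0.2]
  shift [  1.3   0.4 122.6] rows@38 3.2 turn 0.000 rad (0.0 deg) q6 -1.50
```

```bash
python3 -m inch '{"hand":[50,50,50,50,50],"slide":[[8,0,12],[0,0,28],[0,0,30],[0,0,28],[0,0,14]],"rot":[[0,0,0],[0,0,0],[0,0,0],[0,0,0],[0,0,0]]}'|grep -A2 pos
python3 -m inch '{"hand":[50,50,50],"slide":[[0,0,6],[0,0,0],[0,0,0]],"rot":[[0,0,0],[0,0,0],[0,0,0]]}'
python3 -c "
from h import *;go(555.5,137.7,136.5,94.7)"
```

```text
eef_pos: [554.0, 137.4, 142.3]
ee_rot: [0.13, -3.134, 0.001]
contact_force: [-1.2, 0.5, -0.3]
t: 15.93
eef_pos: [556.6, 137.1, 141.2]
ee_rot: [-0.129, 3.138, 0.0]
contact_force: [1.3, 0.1, 0.4]
finger_gap: 50.4
finger_force: 0.0
t 15.93 pos [556.6 137.1 141.2] yaw 94.7 tilt [0. 0.] gap 50.4 F 0.0 cf [1.3 0.1 0.4]
  shift [1.1 0.7 4.7] rows@38 0.1 turn 0.000 rad (0.0 deg) q6 -1.50
```

```bash
python3 -m inch '{"hand":[50,40,0,0,0],"slide":[[1,0.5,4.5],[0,0,0],[0,0,0],[0,0,0],[0,0,0]],"rot":[[0,0,0],[0,0,0],[0,0,0],[0,0,0],[0,0,0]]}'|grep -A2 pos
python3 -m inch '{"hand":[0,0,0,0,0],"slide":[[0,0,0],[0,0,0],[0,0,0],[0,0,0],[0,0,0]],"rot":[[0,0,0],[0,0,0],[0,0,0],[0,0,0],[0,0,0]]}'
```

```text
eef_pos: [555.6, 136.7, 136.4]
ee_rot: [-0.127, 3.138, 0.0]
contact_force: [0.6, -0.7, 0.3]
t: 16.77
eef_pos: [555.4, 136.9, 136.1]
ee_rot: [-0.128, 3.139, 0.0]
contact_force: [-0.5, 1.8, 2.8]
finger_gap: 15.6
finger_force: 30.0
```

```bash
python3 -m inch '{"hand":[0,0,0,0,0],"slide":[[0,0,-4],[0,0,-7],[0,0,-7],[0,0,-7],[0,0,-4]],"rot":[[0,0,0],[0,0,0],[0,0,0],[0,0,0],[0,0,0]]}'|grep -A2 pos
python3 -m inch '{"hand":[0,0,0],"slide":[[0,0,0],[0,0,0],[0,0,0]],"rot":[[0,0,0],[0,0,0],[0,0,0]]}'
```

```text
eef_pos: [555.7, 136.7, 166.2]
ee_rot: [-0.127, 3.138, 0.0]
contact_force: [0.3, 0.5, -4.9]
t: 17.43
eef_pos: [555.1, 136.7, 164.6]
ee_rot: [0.127, -3.139, 0.0]
contact_force: [-0.4, -0.0, -5.4]
finger_gap: 15.9
finger_force: 30.0
```

```bash
python3 -m inch '{"hand":[0,0,0,0,0],"slide":[[7,0,0],[14,0,0],[14,0,0],[14,0,0],[14,0,0]],"rot":[[0,0,0],[0,0,0],[0,0,0],[0,0,0],[0,0,0]]}'
python3 -m inch '{"hand":[0,0,0,0,0],"slide":[[14,0,0],[14,0,0],[14,0,0],[14,0,0],[10,0,0]],"rot":[[0,0,0],[0,0,0],[0,0,0],[0,0,0],[0,0,0]]}'
python3 -c "
from h import *;go(425,125,215,85.5)"
```

```text
t: 17.85
eef_pos: [491.0, 131.5, 164.2]
ee_rot: [0.128, -3.138, 0.0]
contact_force: [-0.8, -0.6, -5.7]
finger_gap: 15.7
finger_force: 30.0
t: 18.27
eef_pos: [424.9, 126.1, 164.2]
ee_rot: [0.128, -3.138, 0.0]
contact_force: [0.0, 0.4, -3.5]
finger_gap: 15.7
finger_force: 30.0
t 18.27 pos [424.9 126.1 164.2] yaw 94.7 tilt [-0. -0.] gap 15.7 F 30.0 cf [ 0.   0.4 -3.5]
  shift [  0.   -1.1 -50.8] rows@38 1.3 turn 0.160 rad (9.2 deg) q6 -1.48
```

```bash
python3 -m inch '{"hand":[0,0,0,0,0],"slide":[[0,0,-8],[0,0,-14],[0,0,-14],[0,0,-12],[0,0,-7]],"rot":[[0,0,0],[0,0,0.05],[0,0,0.06],[0,0,0.05],[0,0,0]]}'
python3 -c "
from h import *;go(574,-112,219,85.4)"
```

```text
t: 18.68
eef_pos: [427.6, 126.4, 222.0]
ee_rot: [0.127, 3.136, 0.001]
contact_force: [0.4, 0.4, -4.3]
finger_gap: 16.0
finger_force: 30.0
t 18.68 pos [427.6 126.4 222. ] yaw 85.3 tilt [0. 0.] gap 16.0 F 30.0 cf [ 0.4  0.4 -4.3]
  shift [-165.2 -225.7    3.2] rows@38 7.4 turn -0.001 rad (-0.1 deg) q6 -1.32
```

```bash
python3 -m inch '{"hand":[0,0,0,0,0],"slide":[[-9,-12,0],[-16,-22,0],[-18,-25,0],[-18,-25,0],[-18,-25,0]],"rot":[[0,0,0],[0,0,0],[0,0,0],[0,0,0],[0,0,0]]}'|grep -A3 pos
python3 -m inch '{"hand":[0,0,0,0,0],"slide":[[-18,-25,0],[-18,-25,0],[-18,-25,0],[-18,-22,0],[-13,-18,0]],"rot":[[0,0,0],[0,0,0],[0,0,0],[0,0,0],[0,0,0]]}'|grep -A3 pos
python3 -m inch '{"hand":[0,0,0],"slide":[[0,0,0],[0,0,0],[0,0,0]],"rot":[[0,0,0],[0,0,0],[0,0,0]]}'
python3 -c "
from h import *;go(574,-112,160,85.4);snap('wrist','w5')"
```

```text
eef_pos: [497.6, 10.2, 219.9]
ee_rot: [0.12, 3.139, -0.0]
contact_force: [0.5, 0.8, -3.7]
finger_gap: 15.7
eef_pos: [573.5, -112.1, 219.4]
ee_rot: [-0.122, -3.139, 0.0]
contact_force: [0.3, 0.0, -3.8]
finger_gap: 15.8
t: 19.77
eef_pos: [572.2, -109.6, 219.4]
ee_rot: [-0.123, -3.138, -0.001]
contact_force: [-0.2, -0.2, -4.4]
finger_gap: 15.9
finger_force: 30.0
t 19.77 pos [ 572.2 -109.6  219.4] yaw 85.5 tilt [-0.  0.] gap 15.9 F 30.0 cf [-0.2 -0.2 -4.4]
  shift [-2.  -2.3 59.4] rows@38 1.6 turn 0.002 rad (0.1 deg) q6 -1.77
```

View pics/w5.png

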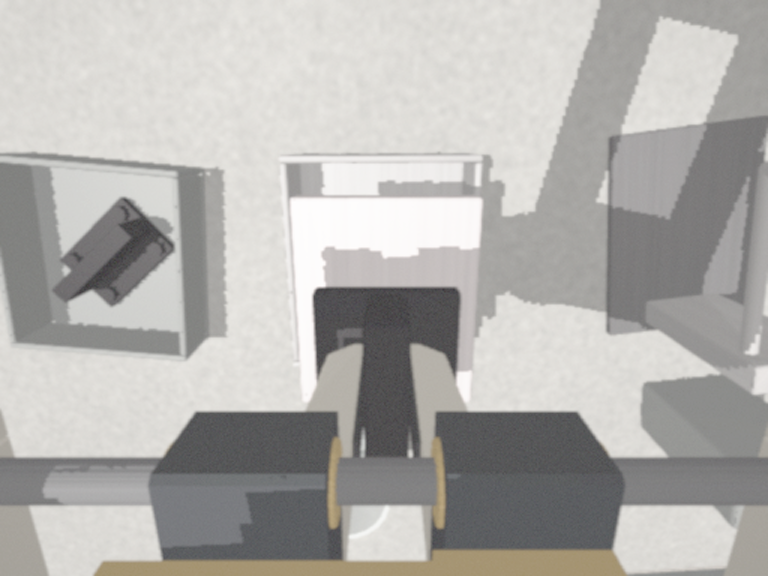

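The print lies flat in the tote. The tray's near rim runs from (280,157) to (487,157), and the held plate's near top edge from (290,197) to (482,197).

```bash
python3 - <<'E'
from h import *;import pickle
s,c=pickle.load(open('pics/w5.pkl','rb'))
K=lambda p:(np.float64(p)+.5)/1.5-.5
def q(n,p,z,L):
    P=cast(c,K(p),z,s);e=P[-1]-P[0];u=e[:2]/np.linalg.norm(e);nrm=np.array([u[1],-u[0]]);m=P.mean(0)[:2];m=m+L*nrm*(1 if nrm[0]>0 else -1)
    print(n,P[:,:2].round(1).tolist(),np.linalg.norm(e),np.degrees(np.arctan2(e[1],e[0])),'centre',m)
q('tray',[(280,157),(487,157)],60,80)
q('plate',[(290,197),(482,197)],s['eef_pos'][2]-86.3+14,60)
E
```

```text
tray [[489.8, -176.1], [500.7, -35.3]] 141.22940671891635 85.57178191362243 centre [ 575.  -111.9]
plate [[509.1, -154.5], [516.7, -56.3]] 98.44510388765437 85.57076639153897 centre [ 572.7 -110. ]
```

```bash
python3 -m inch '{"hand":[0,0,0,0,0],"slide":[[-2.2,-2,10],[0,0,18],[0,0,22],[0,0,22],[0,0,18]],"rot":[[0,0,0],[0,0,0],[0,0,0],[0,0,0],[0,0,0]]}'|grep -A2 pos
python3 -m inch '{"hand":[0,0,0,0,0],"slide":[[0,0,14],[0,0,8],[0,0,4],[0,0,2],[0,0,0]],"rot":[[0,0,0],[0,0,0],[0,0,0],[0,0,0],[0,0,0]]}'
python3 -c "
from h import *;go(575,-112,91.3,85.4)"
```

```text
eef_pos: [573.7, -111.1, 127.6]
ee_rot: [-0.121, -3.138, -0.0]
contact_force: [-0.3, -0.6, -4.5]
t: 20.65
eef_pos: [574.8, -111.9, 102.1]
ee_rot: [0.123, 3.139, -0.0]
contact_force: [-0.1, -0.5, -3.9]
finger_gap: 15.8
finger_force: 30.0
t 20.65 pos [ 574.8 -111.9  102.1] yaw 85.5 tilt [ 0. -0.] gap 15.8 F 30.0 cf [-0.1 -0.5 -3.9]
  shift [-0.2 -0.  10.8] rows@38 0.3 turn 0.002 rad (0.1 deg) q6 -1.77
```

```bash
python3 -m inch '{"hand":[0,0,0,0,0],"slide":[[0,0,2],[0,0,2],[0,0,2],[0,0,1],[0,0,1]],"rot":[[0,0,0],[0,0,0],[0,0,0],[0,0,0],[0,0,0]]}'|grep -A2 pos
python3 -m inch '{"hand":[0,0,0],"slide":[[0,0,0.5],[0,0,0.5],[0,0,0]],"rot":[[0,0,0],[0,0,0],[0,0,0]]}'|grep -A2 pos
```

```text
eef_pos: [574.6, -112.2, 93.9]
ee_rot: [0.124, 3.139, -0.0]
contact_force: [-0.0, -0.1, -3.3]
eef_pos: [574.5, -112.1, 92.7]
ee_rot: [-0.124, -3.139, -0.0]
contact_force: [-0.6, -0.3, -4.1]
```

```bash
python3 -m inch '{"hand":[0,0,0,0],"slide":[[0,0,0.6],[0,0,0.5],[0,0,0],[0,0,0]],"rot":[[0,0,0],[0,0,0],[0,0,0],[0,0,0]]}'|grep -A2 pos
```

```text
eef_pos: [574.6, -112.1, 91.7]
ee_rot: [-0.124, -3.139, -0.0]
contact_force: [0.7, 0.3, -4.8]
```

```bash
python3 -m inch '{"hand":[0,0,0,0],"slide":[[0,0,0.5],[0,0,0.5],[0,0,0],[0,0,0]],"rot":[[0,0,0],[0,0,0],[0,0,0],[0,0,0]]}'|grep -A2 pos
```

```text
eef_pos: [574.9, -112.2, 91.3]
ee_rot: [0.124, 3.138, -0.0]
contact_force: [-0.4, -0.3, 0.2]
```

```bash
python3 -m inch '{"hand":[0,0,0],"slide":[[0,0,0.5],[0,0,0],[0,0,0]],"rot":[[0,0,0],[0,0,0],[0,0,0]]}'|grep -A2 pos
python3 -m inch '{"hand":[50,50,50,50,50],"slide":[[0,0,0],[0,0,0],[0,0,0],[0,0,0],[0,0,0]],"rot":[[0,0,0],[0,0,0],[0,0,0],[0,0,0],[0,0,0]]}'
python3 -m inch '{"hand":[60,60,60,60,60],"slide":[[0,0,-8],[0,0,-20],[0,0,-30],[0,0,-35],[0,0,-35]],"rot":[[0,0,0],[0,0,0],[0,0,0],[0,0,0],[0,0,0]]}'|grep -A2 pos
python3 -m inch '{"hand":[60,60,60,60,60],"slide":[[30,0,0],[35,0,0],[35,0,0],[25,0,0],[0,0,0]],"rot":[[0,0,0],[0,0,0],[0,0,0],[0,0,0],[0,0,0]]}'|grep -A2 pos
python3 -c "
from h import *;snap('wrist','w6',.5,1);snap('side','s6',.6,1)
a=cv2.imread('pics/w6.png');b=cv2.imread('pics/s6.png')[60:330,130:400]
cv2.imwrite('pics/m6.png',np.hstack([cv2.resize(a,(440,330)),cv2.resize(b,(330,330))]))"
```

```text
eef_pos: [575.1, -112.3, 91.2]
ee_rot: [0.124, 3.138, -0.0]
contact_force: [-1.3, 0.7, 6.0]
t: 22.65
eef_pos: [574.5, -112.1, 90.1]
ee_rot: [-0.124, -3.139, -0.0]
contact_force: [-0.0, 0.1, 0.6]
finger_gap: 44.8
finger_force: 0.0
eef_pos: [574.0, -111.9, 219.6]
ee_rot: [-0.124, -3.138, -0.0]
contact_force: [0.8, -0.7, 0.1]
eef_pos: [446.6, -101.8, 218.6]
ee_rot: [-0.124, -3.138, 0.0]
contact_force: [-0.4, -0.0, 0.5]
```

View pics/m6.png

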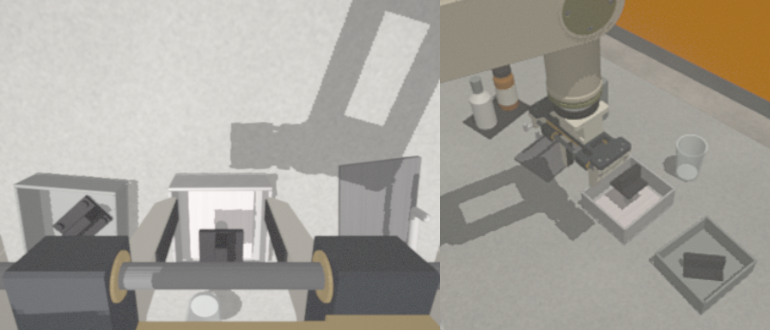

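The side view (right) shows the platform flat in the tray, the print flat in the tote, and the bottle upright on the mat next to the jar. The gripper is clear of everything, so I'm handing in.

```bash
python3 -c "
from rig import r;print(r.job_done())"
```

```text
the job is handed in; nothing more can be done
None
```

The job is handed in after about 23 s on the robot's clock: the old print lies in the tote, the bottle stands upright on the mat, and the platform sits flat in the wash tray, set down at about 6 N; no verdict was returned.

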